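# Turn the shortbread out of its loose-bottomed tin

## Robot

A 7-joint arm with a two-finger parallel gripper is mounted at the origin on a cart in front of the work surface, level with it; the furniture and walls round the work are solid. World frame = base frame: x ahead of the robot, y to its left, z up, the work surface at z = 0. Lengths are in m, angles in rad, forces in N, time in s.
With the tool pointing down it reaches from about 0.4 to 0.9 m from the base axis. Payload 5.6 kg.
Tool frame: the origin (TCP) lies on the front face of the gripper's body, between the roots of the fingers; the fingertips stand 88 mm ahead of it and the grasp point (between the pads) lies 69 mm ahead of it; z points along the fingers, y is the direction in which the jaws open and shut (so a half turn about z gives the same grasp; the last joint's range is limited). The gripper opens to 92 mm and grips with 3 to 60 N. Pads are 20 mm wide; open, the fingers measure 128 mm over their backs; the gripper's body (75 mm by 189 mm) begins 69 mm behind the grasp point.
Start: joints at [1.101, 0.468, -0.012, 1.603, 0.006, 1.071, -0.056], TCP at [0.269, -0.592, 0.303] pointing down, gripper open.
Joint ranges: [-2.53, 2.53], [-0.31, 2.02], [-1.57, 1.55], [0.28, 2.44], [-1.29, 4.43], [0.15, 1.84], [-2.92, 2.92]. Speed limits (rad/s): [2.57, 2.57, 3.14, 3.14, 3.14, 3.14, 3.14].

## Interface

Orientations are given as a rotation vector (axis times angle).
In Python, from workcell import bot gives the robot as it stands.
- The arm moves only by the tool carry_out, never from a script. Its argument "plan" is one flat list of numbers, 4 for each row, row after row: the shift along the tool's x, y, z in cm, then the turn about the tool's z in rad. In form: [dx, dy, dz, twist, dx, dy, dz, twist, ...]. A call has 1 to 10 rows; each row shifts and turns the commanded pose from where the row before left it, along the tool's axes as they then stand; what a row does not reach is not made up. A row lasts 1/12 s, in which the tool goes at most 41.7 mm and 7.16 degrees, less where a joint would pass 70% of its speed; a pose out of reach is approached as far as the arm can. A call is refused whole if a number of a shift passes 4.17 or a number of a turn 0.125, either way. A call with a gripper value outside its range is refused whole. "fingers" is the opening, from 0 (shut) to 1 (fully open), set as the call begins (left out, the last holds). The fingers move at their own pace and stop on an object; the grip force is fixed at half the most. Time passes only in rows, so rows that do not move let the fingers close. It gives the time, the measured TCP pose, the force and the opening at its end, in the units of the state.
- bot.read_state(): the state, without advancing time (a new reading comes with each control period).
- bot.get_image(name): name is "scene" or "side" or "wrist"; returns a dict with "color" (420x560x3 uint8, red, green, blue), "intrinsics" (3x3 intrinsics, pixels), "world_from_camera" (4x4, takes a point from camera to world coordinates); the wrist camera has in their place "hand_eye" (4x4, takes a point from camera to tool coordinates, whose origin is the TCP and whose axes are the flange's). Camera axes: x right, y up, looking along -z (the intrinsics and any distortion apply to the point x, -y, -z); pixel columns grow to the right and rows downward; lengths in m; the calibration is good to about 2 mm. A picture is of the moment at which its call begins: read the wrist's pose just before it. There is no depth.
- bot.finish_job(): hands the job in, once; it reports no verdict.
The state is a dict: "clock": time; "joint_positions": joint angles; "joint_vel": joint speeds; "joint_efforts": joint torques, N m; "position": TCP position; "ee_rot": TCP orientation; "ft_force": force on the tool from outside, world axes, zero at the start; "torque": the same for the moment, N m; "finger_gap": finger opening in m.
Only numpy, scipy, OpenCV 4.12 (cv2) and the standard library are available. Lean on these libraries where they do the work, as an engineer would, in place of code of your own. Each camera call takes 0.05 s, during which the arm holds its last target. There are 200 camera calls.

## Task

Turn out the shortbread: stand the full tin in the collar on top of the lifting stand, throw the stand's lever fully over so that the plunger pushes the loose base up out of the ring, then take the base with its shortbread from above and set it down gently, level and wholly on the round slate. Finally throw the lever fully back so that the plunger is down, with the empty ring left sitting flat in the collar. Do not tip the shortbread over or drop it, and leave the other, empty tin where it is.

Things in the scene. Friction and masses are not known exactly. Their poses are not given: they have to be found in the camera images.
- tin_centre (a point): The full tin: plain steel ring, outside 64 mm (66 at the rolled rim), 30 mm high, bore 59, open above and below, with a 3 mm thick inward lip at its foot (hole 46 mm) that carries the loose base. About 0.1 kg without base. It begins right of the stand, in one of two places; the empty tin has the other. Point: ring's centre, 15 mm above its underside; z up.
- insert_centre (a point): The loose base with its shortbread, one rigid piece 22 mm high, about 0.1 kg: steel disc 54 mm across, 4 mm thick, below; buff-brown round shortbread about 50 mm across, 18 mm thick, fixed on it. It begins inside the full tin, 3 mm above the tin's underside, its top 5 mm below the rim. Point: its centre, 11 mm above its underside; z up.
- spare_centre (a point): The empty tin, a bystander: like the full one (64 mm across, 30 mm high, steel) but with only a steel base inside, no shortbread. Point: its centre, 15 mm above the worktop.
- stand_seat (a point): The lifting stand, fixed: aluminium top plate 120 (x) by 124 mm (y), its top 70 mm above the worktop, on two cheeks and a wooden foot 150 x 136 mm. Point: centre of the plate's upper face; a collar 4 mm high, 70 mm inside diameter, 78 outside, stands round it to take the tin. x points away from the robot (turned by up to 0.35 rad), y left, z up; the lever is on the -x side.
- plunger_top (a point): Centre of the top of the stand's steel plunger, 36 mm across, in the middle of the collar. 1 mm below the plate's face with the lever at 0; rises 44 mm as the lever is thrown, lifting the tin's base until its underside is about 13 mm above the tin's rim, while the ring stays in the collar.
- lever_knob (a point): Centre of the black ball (22 mm) ending the lever, a 9 mm steel rod, 85 mm from pivot to ball centre, at the stand's front, robot side; it swings in a vertical plane along the stand's y. In the stand_seat frame: pivot at x -90, y 0, z -30 mm; ball at y +42, z +44 mm with the lever at 0, y 0, z +55 half-way, y -42, z +44 thrown.
- lever (a joint): Lever angle: 0 = plunger down, leaning 30 degrees to the left (stand's +y); 1.05 rad = plunger fully up, leaning 30 degrees to the right (-y). Stops at both ends; it stays where it is left (friction). Pushing the ball or rod over takes about 2 to 5 N.
- slate_top (a point): The round black slate, fixed on the worktop left of the stand: 152 mm across, 12 mm thick. Point: centre of its upper face.
Things that resemble listed ones, but are neither listed nor needed, are in the scene too. What is shaped like the part that bears tin_centre but orange is not meant.

How it is judged:
By the outcome, as a careful person would: the job done as asked, in the order asked, and still so for the second after the job is handed in, with the robot touching nothing.
It also fails if it takes over 72 s, if anything falls off the work surface, if the arm or the gripper's body presses on something with over 40 N, if the wrist force passes 120 N, or if a joint passes its speed limit or range.

## Working session

There is one attempt and no reset: what is moved stays moved. The work goes in short steps, Python scripts to look and compute and a tool call to move; the robot and the scene stay as the last step left them, time stands still between calls to the robot, and variables do not carry over. Pictures are saved under pics/ and viewed, about 8 in all and at most 12, crops included, and the job is handed in when it is done.

Besides the shell and the picture viewer there is one more tool, called in YAML: its name, and indented under it one key for each argument. carry_out: Moves the arm, as the interface text tells. Its arguments: {"type":"object","properties":{"plan":{"type":"array","items":{"type":"number"}},"fingers":{"type":"number"}},"required":["plan"]}

```bash
mkdir -p pics
cat > h.py <<'E'
import numpy as np, cv2
from scipy.spatial.transform import Rotation as R
from workcell import bot
def grab(n, fn=None):
    s=bot.read_state(); im=bot.get_image(n); c=im["color"]
    if n=="wrist":
        T=np.eye(4);T[:3,:3]=R.from_rotvec(s["ee_rot"]).as_matrix();T[:3,3]=s["position"]
        W=T@np.array(im["hand_eye"])
    else: W=np.array(im["world_from_camera"])
    if fn: cv2.imwrite(fn,c[:,:,::-1])
    return c,np.array(im["intrinsics"]),W,im
def ray(u,v,K,W):
    d=np.linalg.inv(K)@[u,v,1]; d=W[:3,:3]@[d[0],-d[1],-d[2]]
    return W[:3,3],d
def onz(u,v,z,K,W):
    o,d=ray(u,v,K,W); return o+d*(z-o[2])/d[2]
def proj(p,K,W):
    q=np.linalg.inv(W)@[*p,1]; q=K@[q[0],-q[1],-q[2]]; return q[:2]/q[2]
E
python3 - <<'E'
from h import *
ims=[]
for n in("scene","side"):
    c,K,W,im=grab(n,f"pics/{n}0.png"); print(n,[k for k in im],K.tolist(),W.round(3).tolist())
    np.savez(f"{n}.npz",c=c,K=K,W=W)
s=bot.read_state();print(s)
E
```

```text
scene ['color', 'intrinsics', 'world_from_camera'] [[408.33333626863043, 0.0, 276.7429523203878], [0.0, 408.33333626863043, 211.77833565597712], [0.0, 0.0, 1.0]] [[-0.754, 0.535, -0.382, 0.056], [-0.657, -0.61, 0.444, 0.424], [0.005, 0.585, 0.811, 0.955], [0.0, 0.0, 0.0, 1.0]]
side ['color', 'intrinsics', 'world_from_camera'] [[448.3825026089626, 0.0, 280.80854928696897], [0.0, 448.3825026089626, 209.2316734308564], [0.0, 0.0, 1.0]] [[-0.995, -0.084, 0.046, 0.528], [0.096, -0.813, 0.575, 0.636], [-0.011, 0.576, 0.817, 1.047], [0.0, 0.0, 0.0, 1.0]]
{'clock': 0.1, 'joint_positions': array([ 1.1010233 ,  0.46828189, -0.01160834,  1.60350714,  0.00600754,
        1.07138481, -0.05629459]), 'joint_vel': array([ 0.00068437, -0.00174262,  0.00065128, -0.00092572,  0.00117098,
        0.00062819,  0.00024686]), 'joint_efforts': array([ 7.10587465e-04, -5.21641588e+01, -1.25124762e-02, -2.44364297e+01,
       -5.67717198e-02,  1.40751153e-02,  8.54503787e-05]), 'position': array([ 0.26885349, -0.59138272,  0.30185028]), 'ee_rot': array([-3.06890704e+00, -6.64905938e-01,  6.92207722e-04]), 'ft_force': array([-1.16665913, -0.0064943 ,  0.52460044]), 'torque': array([-0.03124374, -0.03214849,  0.00542008]), 'finger_gap': 0.09149353591139221}
```

View pics/scene0.png

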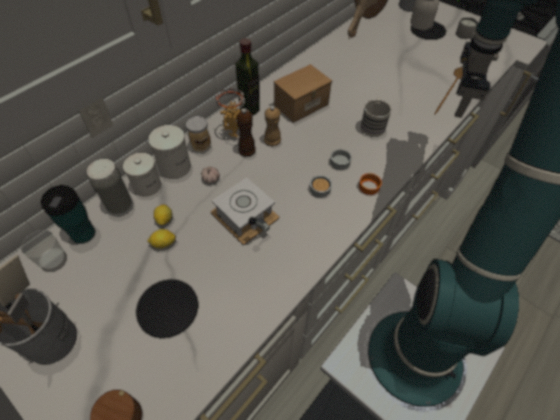

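View pics/side0.png

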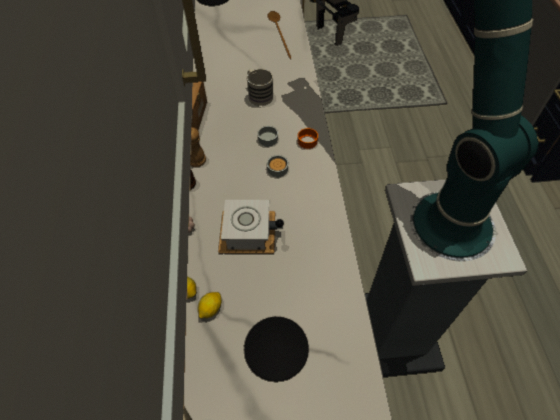

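The scene view shows the full tin at (320,186), the empty one at (340,159), an orange decoy at (370,183), the stand collar at (243,201) and the slate at (168,307). In the side view they are at (277,166), (268,135), (307,139), (246,218) and (276,348).

Run:
```python
from h import *
d={n:np.load(n+".npz") for n in("scene","side")}
P={"tin":((320,183),(277,163),.03),"spare":((340,156),(268,132),.03),"collar":((243,201),(246,218),.07),"slate":((168,307),(276,348),.012),"knob":((252,221),(280,224),.114)}
for k,(a,b,z) in P.items():
    print(k,onz(*a,z,d["scene"]["K"],d["scene"]["W"]).round(3),onz(*b,z,d["side"]["K"],d["side"]["W"]).round(3))
a=d["scene"]["c"][165:250,200:300];b=d["side"]["c"][185:270,205:305]
o=np.hstack([cv2.resize(x[:,:,::-1],None,fx=4,fy=4,interpolation=cv2.INTER_CUBIC) for x in(a,b)])
o=np.clip(o*1.4,0,255).astype(np.uint8)
cv2.imwrite("pics/st.png",o)
for n in d:
    g=d[n]["c"].max(2)<40
    nn,l,s,c=cv2.connectedComponentsWithStats(g.astype(np.uint8))
    q=(168,307) if n=="scene" else (276,348)
    i=l[q[1],q[0]];cn=cv2.findContours((l==i).astype(np.uint8),0,1)[0][0][:,0]
    p=np.array([onz(*x,.012,d[n]["K"],d[n]["W"])[:2] for x in cn])
    print(n,s[i],cv2.minEnclosingCircle(p.astype(np.float32)))
```

```text
tin [ 0.464 -0.246  0.03 ] [ 0.465 -0.249  0.03 ]
spare [ 0.484 -0.373  0.03 ] [ 0.482 -0.381  0.03 ]
collar [ 0.565 -0.027  0.07 ] [ 0.566 -0.032  0.07 ]
slate [0.511 0.298 0.012] [0.518 0.299 0.012]
knob [0.479 0.026 0.114] [0.481 0.025 0.114]
scene [ 137  281   60   56 2592] ((0.5125393867492676, 0.29980725049972534), 0.07228254526853561)
side [ 245  317   63   65 3218] ((0.5176224112510681, 0.29814332723617554), 0.07507907599210739)
```

View pics/st.png

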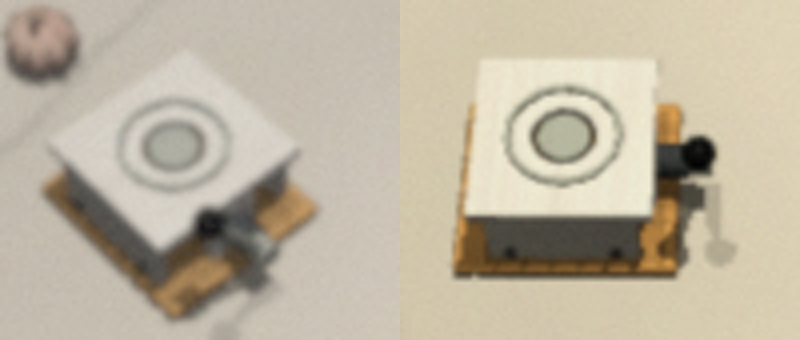

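carry_out:
  plan: [3.2,-2.3,0,0,3.2,-2.3,0,0,3.2,-2.3,0,0,3.2,-2.3,0,0,3.2,-2.3,0,0,3.2,-2.3,0,0,3.2,-2.3,0,0,3.2,-2.3,0,0,3.2,-2.3,0,0,3.2,-2.3,0,0]
  fingers: 1

```text
clock: 0.93
position: [0.4655, -0.2481, 0.3026]
ee_rot: [-3.07, -0.665, 0.001]
ft_force: [0.6, 0.2, -0.0]
finger_gap: 0.092
```

carry_out:
  plan: [0,0,0,0.108,0,0,0,0.108,0,0,0,0.108,0,0,0,0.108,0,0,0,0.108,0,0,0,0,0,0,0,0]

```text
clock: 1.52
position: [0.465, -0.2497, 0.3024]
ee_rot: [-3.137, 0.173, 0.001]
ft_force: [0.7, 0.3, -0.9]
finger_gap: 0.0917
```

Run:
```python
from h import *
c,K,W,im=grab("wrist","pics/w0.png"); s=bot.read_state()
np.savez("wrist.npz",c=c,K=K,W=W)
print(s["clock"],s["position"].round(4),R.from_rotvec(s["ee_rot"]).as_matrix().round(3).tolist(),im["hand_eye"],K.tolist(),im.keys())
for p in((.465,-.248,.03),(.483,-.377,.03)): print(proj(p,K,W))
```

```text
1.5667 [ 0.4651 -0.2497  0.3025] [[0.994, -0.11, -0.0], [-0.11, -0.994, 0.0], [-0.0, -0.0, -1.0]] [[ 6.47916562e-05  9.72111230e-01  2.34520261e-01  6.48024982e-02]
 [ 9.99999811e-01  8.05016116e-05 -6.09960794e-04  3.24847067e-05]
 [-6.11828997e-04  2.34520256e-01 -9.72111041e-01 -8.05183343e-02]
 [ 0.00000000e+00  0.00000000e+00  0.00000000e+00  1.00000000e+00]] [[315.12752796871126, 0.0, 273.88801182407985], [0.0, 315.12752796871126, 204.48890414309687], [0.0, 0.0, 1.0]] dict_keys(['color', 'intrinsics', 'hand_eye'])
[272.21133063 187.15608891]
[385.567047   158.79073644]
```

View pics/w0.png

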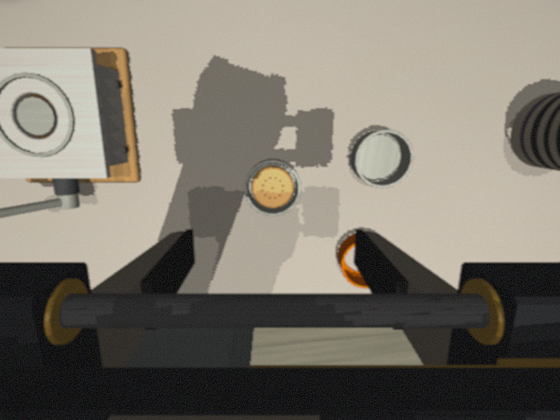

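Run:
```python
from h import *
d=np.load("wrist.npz");c,K,W=d["c"],d["K"],d["W"]
hsv=cv2.cvtColor(c,cv2.COLOR_RGB2HSV)
m=((hsv[...,1]>110)&(hsv[...,2]>90)).astype(np.uint8);m[:150]=0;m[225:]=0;m[:,:240]=0;m[:,305:]=0
u,v=np.argwhere(m)[:,::-1].mean(0);print("bread",u,v,m.sum(),onz(u,v,.025,K,W))
print("rim",onz(273,186.5,.03,K,W),"collar",onz(35,115,.072,K,W), "plunger",onz(36,116,.069,K,W))
a=onz(110,177,.07,K,W)-onz(0,176,.07,K,W);print("edge ang",np.arctan2(a[1],a[0]))
a=onz(108,177,.07,K,W)-onz(92,49,.07,K,W);print(a)
```

```text
bread 272.1067961165049 187.11426437640029 1339 [ 0.46414818 -0.2477601   0.025     ]
rim [ 0.46565391 -0.24897494  0.03      ] collar [ 0.56655208 -0.03291411  0.072     ] plunger [ 0.56590448 -0.03144151  0.069     ]
edge ang -1.690046014845198
[-0.11696922  0.01288179  0.        ]
```

carry_out:
  plan: [0,-0.17,3,0,0,0,3,0,0,0,3,0,0,0,3,0,0,0,3,0,0,0,3,0,0,0,1.6,0,0,0,0.8,0,0,0,0,0]

```text
clock: 2.32
position: [0.4644, -0.2478, 0.097]
ee_rot: [-3.135, 0.176, 0.005]
ft_force: [-0.4, 0.2, 0.5]
finger_gap: 0.0922
```

carry_out:
  plan: [0,0,0,0,0,0,0,0,0,0,0,0,0,0,0,0,0,0,0,0,0,0,0,0,0,0,0,0,0,0,0,0]
  fingers: 0

```text
clock: 2.98
position: [0.466, -0.2485, 0.0998]
ee_rot: [3.136, -0.177, 0.003]
ft_force: [-1.7, 1.1, 6.6]
finger_gap: 0.0645
```

carry_out:
  plan: [0,0,-1.5,0,0,0,-2.5,0,0,0,-3,0,0,0,-3,0,0,0,-2,0,0,0,-1,0]

```text
clock: 3.48
position: [0.4661, -0.2486, 0.2316]
ee_rot: [3.135, -0.178, 0.006]
ft_force: [0.0, -1.1, -2.5]
finger_gap: 0.0645
```

carry_out:
  plan: [0.4,-1.4,0,0,0.9,-2.5,0,0,1,-3,0,0,1,-3,0,0,1,-3,0,0,1,-3,0,0,1,-3,0,0,0.8,-2.3,0,0,0.4,-1.3,0,0,0,0,0,0]

```text
clock: 4.32
position: [0.5657, -0.0296, 0.2279]
ee_rot: [-3.135, 0.169, 0.001]
ft_force: [0.1, 0.2, -1.8]
finger_gap: 0.0647
```

Run:
```python
from h import *
o=[]
for n in("scene","side","wrist"):
    c,K,W,im=grab(n); s=bot.read_state(); np.savez(n+"1.npz",c=c,K=K,W=W)
    if n=="wrist": x=c[60:340,130:410]
    else:
        u,v=proj((.566,-.032,.1),K,W).astype(int); x=c[v-50:v+50,u-50:u+50]
    o.append(cv2.resize(x[:,:,::-1],(266,266),interpolation=cv2.INTER_CUBIC))
    print(s["position"].round(4),s["ft_force"].round(1),s["finger_gap"])
cv2.imwrite("pics/a.png",np.hstack(o))
```

```text
[ 0.565  -0.0322  0.2278] [ 0.1 -0.3 -1.5] 0.06431832266115377
[ 0.5646 -0.034   0.2279] [-0.3 -0.1 -1.4] 0.06394552489975543
[ 0.5645 -0.035   0.228 ] [-0.3 -0.2 -2.1] 0.06441849857045207
```

View pics/a.png

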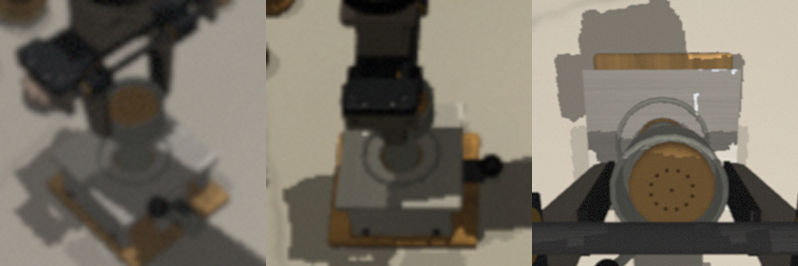

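Run:
```python
from h import *
c,K,W,im=grab("wrist"); s=bot.read_state(); np.savez("wrist2.npz",c=c,K=K,W=W); print(s["position"].round(4))
x=c[140:310,200:370]; x=cv2.resize(x[:,:,::-1],None,fx=3.5,fy=3.5,interpolation=cv2.INTER_CUBIC)
cv2.imwrite("pics/b.png",np.clip(x*1.6,0,255).astype(np.uint8))
hsv=cv2.cvtColor(c,cv2.COLOR_RGB2HSV)
m=((hsv[...,1]>90)&(hsv[...,2]>60)).astype(np.uint8);m[:200]=0;m[300:]=0;m[:,:220]=0;m[:,330:]=0
q=cv2.morphologyEx(m,cv2.MORPH_OPEN,np.ones((5,5)));print(cv2.boundingRect(q))
z=s["position"][2]
print("collar pred",proj((.566,-.032,.072),K,W), "tin rim pred",proj((*s["position"][:2],z-.07),K,W),"bread",proj((*s["position"][:2],z-.075),K,W))
```

```text
[ 0.5645 -0.0353  0.2282]
(232, 210, 90, 84)
collar pred [269.29048401 212.39049915] tin rim pred [274.07301056 258.3526455 ] bread [274.04817002 254.53980123]
```

View pics/b.png

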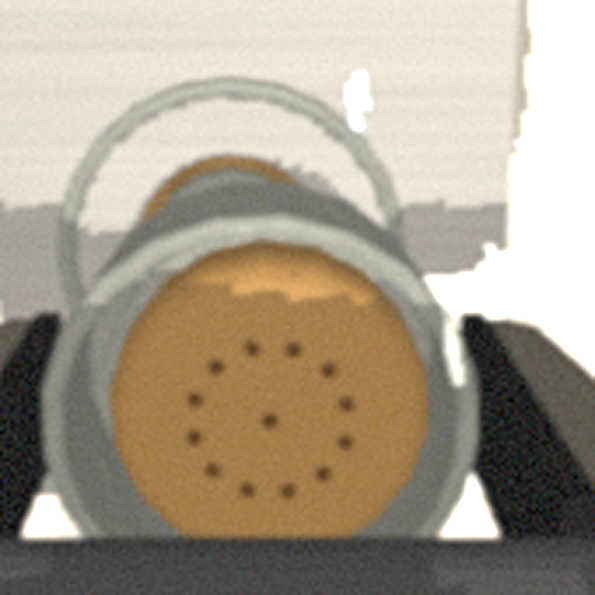

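Run:
```python
from h import *
c,K,W,im=grab("wrist"); s=bot.read_state(); H=np.array(im["hand_eye"]); z=s["position"][2]
f=lambda u,v,zz: onz(200+u/3.5,140+v/3.5,zz,K,H).round(4)
print(s["position"], "tool frame:")
for zz in(.068,.070,.073): print("rim",zz,f(42,400,zz),f(478,400,zz),f(260,215,zz))
print("bread",f(269,421,.075))
zz=z-.074; print("collar",f(60,232,zz),f(405,232,zz),f(232,77,zz))
```

```text
[ 0.56459087 -0.0353435   0.22839776] tool frame:
rim 0.068 [ 0.0032 -0.0311  0.068 ] [0.0031 0.0317 0.068 ] [0.0305 0.0003 0.068 ]
rim 0.07 [ 0.0023 -0.0315  0.07  ] [0.0023 0.0322 0.07  ] [0.03   0.0003 0.07  ]
rim 0.073 [ 0.0011 -0.0321  0.073 ] [0.0011 0.0328 0.073 ] [0.0293 0.0003 0.073 ]
bread [-0.0032  0.0017  0.075 ]
collar [ 0.0067 -0.0434  0.1544] [0.0067 0.0323 0.1544] [ 0.0406 -0.0055  0.1544]
```

carry_out:
  plan: [0.25,-0.3,1,0,0.22,-0.25,1.5,0,0,0,1.5,0,0,0,0.8,0,0,0,0,0,0,0,0,0,0,0,0,0]

```text
clock: 5.15
position: [0.571, -0.0285, 0.1812]
ee_rot: [3.136, -0.179, 0.001]
ft_force: [-0.5, 0.8, -1.4]
finger_gap: 0.0642
```

Run:
```python
from h import *
c,K,W,im=grab("wrist"); s=bot.read_state(); np.savez("wrist3.npz",c=c,K=K,W=W); print(s["position"].round(4),s["ft_force"].round(1))
x=c[140:310,200:370]; x=cv2.resize(x[:,:,::-1],None,fx=3.5,fy=3.5,interpolation=cv2.INTER_CUBIC)
cv2.imwrite("pics/c.png",np.clip(x*1.6,0,255).astype(np.uint8))
```

```text
[ 0.5711 -0.0284  0.1814] [-0.4  0.1 -1.2]
```

View pics/c.png

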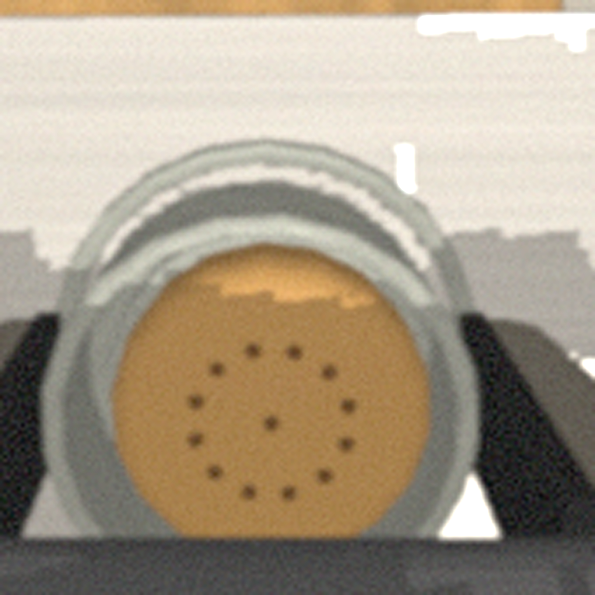

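Run:
```python
from h import *
d=np.load("wrist3.npz");c,K=d["c"],d["K"]
H=np.array(bot.get_image("wrist")["hand_eye"]); z=.1814
f=lambda u,v,zz: onz(200+u/3.5,140+v/3.5,zz,K,H).round(4)
# collar bright outer edge: fit circle on plane from hand-read outer points
from scipy.optimize import least_squares
pts=[(85,245),(110,212),(140,184),(180,159),(268,141),(350,157),(400,190),(440,237)]
p=np.array([f(*q,z-.074)[:2] for q in pts])
r=least_squares(lambda a:np.hypot(*(p-a).T)-.039,[0,0]);print("collar",r.x,r.fun.round(4))
pts=[(100,280),(150,245),(200,223),(260,215),(320,222),(380,250),(420,280),(42,400),(478,400)]
for zz in (.068,.07):
    p=np.array([f(*q,zz)[:2] for q in pts]); r=least_squares(lambda a:np.hypot(*(p-a[:2]).T)-a[2],[0,0,.033]);print("rim",r.x,r.fun.round(4))
```

```text
collar [-0.005194    0.00155496] [-0.0007 -0.0005 -0.0001  0.0004  0.0007  0.0006 -0.0002 -0.0011]
rim [-0.00126023  0.00032997  0.03168329] [-0.     -0.0002  0.0001  0.0001  0.0002 -0.0002  0.      0.0001 -0.    ]
rim [-0.00219364  0.00036826  0.03215828] [ 0.0001 -0.0002  0.0001  0.      0.0001 -0.0001  0.      0.     -0.    ]
```

carry_out:
  plan: [-0.25,0.15,0,0,0,0,0.4,0,0,0,0.3,0,0,0,0.2,0,0,0,0,0]

```text
clock: 5.67
position: [0.5676, -0.0294, 0.171]
ee_rot: [3.136, -0.178, -0.002]
ft_force: [0.5, 0.2, -1.8]
finger_gap: 0.0645
```

carry_out:
  plan: [0,0,0.1,0,0,0,0.1,0,0,0,0,0]

```text
clock: 5.92
position: [0.568, -0.0294, 0.1699]
ee_rot: [3.136, -0.178, 0.0]
ft_force: [-1.5, -0.1, 0.6]
finger_gap: 0.0644
```

carry_out:
  plan: [0,0,0.1,0,0,0,0,0,0,0,0,0]

```text
clock: 6.17
position: [0.568, -0.0293, 0.1698]
ee_rot: [3.136, -0.178, 0.0]
ft_force: [-2.2, -0.3, 7.7]
finger_gap: 0.0645
```

carry_out:
  plan: [0,0,0,0,0,0,0,0,0,0,0,0,0,0,0,0,0,0,0,0,0,0,0,0]
  fingers: 1

```text
clock: 6.67
position: [0.5679, -0.0294, 0.1685]
ee_rot: [3.137, -0.178, -0.0]
ft_force: [0.8, 0.1, 0.1]
finger_gap: 0.0916
```

carry_out:
  plan: [0,0,-2,0,0,0,-3,0,0,0,-3,0,0,0,-3,0,0,0,-2,0,0,0,0,0,0,0,0,0]

```text
clock: 7.25
position: [0.5683, -0.0294, 0.2997]
ee_rot: [3.136, -0.178, 0.004]
ft_force: [-0.6, 0.7, -1.3]
finger_gap: 0.0922
```

Run:
```python
from h import *
c,K,W,im=grab("wrist"); s=bot.read_state(); np.savez("wrist4.npz",c=c,K=K,W=W); print(s["position"].round(4),s["ft_force"].round(1))
x=c[120:320,180:380]; x=cv2.resize(x[:,:,::-1],None,fx=3,fy=3,interpolation=cv2.INTER_CUBIC)
cv2.imwrite("pics/d.png",np.clip(x*1.5,0,255).astype(np.uint8))
```

```text
[ 0.5676 -0.0295  0.2983] [ 0.4  0.6 -0.1]
```

View pics/d.png

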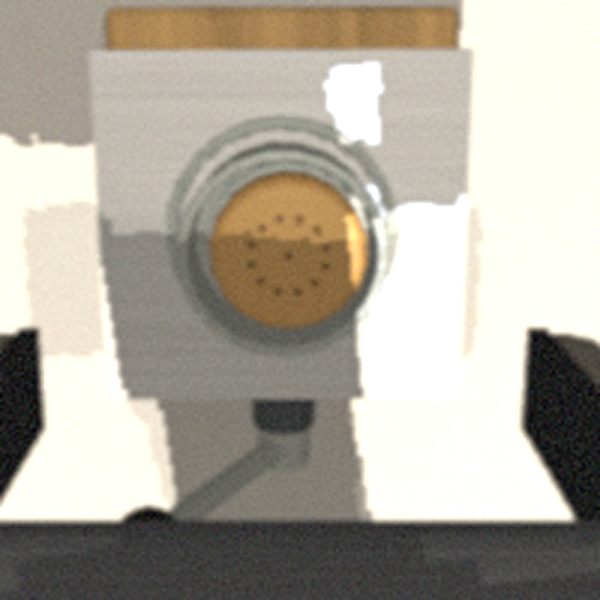

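carry_out:
  plan: [-1.5,-1.5,0,0,-2.2,-2,0,0,-2.2,-2,0,0,-2.2,-2,0,0,-1.1,-1.2,0,0,0,0,0,0,0,0,0,0]
  fingers: 0

```text
clock: 7.88
position: [0.4856, 0.0677, 0.2975]
ee_rot: [3.136, -0.175, -0.003]
ft_force: [-0.5, -0.5, 0.1]
finger_gap: 0.0474
```

carry_out:
  plan: [0,0,2,0,0,0,3,0,0,0,3,0,0,0,2,0,0,0,0.6,0,0,0,0,0]

```text
clock: 8.38
position: [0.4858, 0.0662, 0.1905]
ee_rot: [3.135, -0.18, -0.007]
ft_force: [-0.5, -0.3, -0.0]
finger_gap: 0.0076
```

Run:
```python
from h import *
o=[]
for n in("scene","side"):
    c,K,W,im=grab(n)
    u,v=proj((.5,0,.1),K,W).astype(int); x=c[v-60:v+60,u-60:u+60]
    o.append(cv2.resize(x[:,:,::-1],(400,400),interpolation=cv2.INTER_CUBIC))
s=bot.read_state();print(s["position"].round(4),s["ft_force"].round(1),s["finger_gap"])
cv2.imwrite("pics/e.png",np.clip(np.hstack(o)*1.5,0,255).astype(np.uint8))
```

```text
[0.4871 0.067  0.193 ] [-0.7 -0.3  0.3] 0.0007494194731410044
```

View pics/e.png

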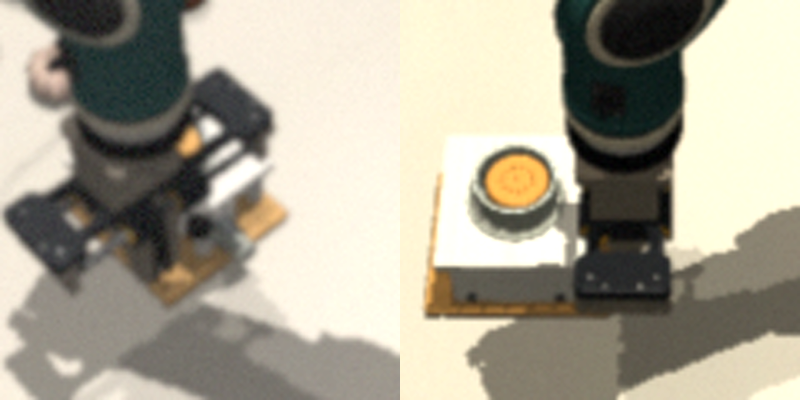

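The tin is seated in the collar and the closed fingers stand left of the ball, so I can push the lever.

carry_out:
  plan: [0,1,0,0,0,1,0,0,0,1,0,0,0,1,0,0,0,1,0,0,0,1,0,0,0,1,0,0,0,1,0,0,0,1,0,0,0,0,0,0]

```text
clock: 9.32
position: [0.4754, -0.0249, 0.1923]
ee_rot: [3.135, -0.183, -0.002]
ft_force: [0.6, -0.3, 0.6]
finger_gap: 0.0006
```

carry_out:
  plan: [0,0.4,0,0,0,0.4,0,0,0,0.2,0,0,0,0.2,0,0,0,0,0,0]

```text
clock: 9.73
position: [0.4744, -0.0339, 0.1924]
ee_rot: [3.136, -0.178, -0.002]
ft_force: [-0.5, 2.1, -1.5]
finger_gap: 0.0006
```

carry_out:
  plan: [0,0.3,0,0,0,0.2,0,0,0,0,0,0]

```text
clock: 9.98
position: [0.4742, -0.0378, 0.1926]
ee_rot: [-3.135, 0.177, 0.0]
ft_force: [0.0, 6.8, -1.4]
finger_gap: 0.0006
```

carry_out:
  plan: [0,0.2,0,0,0,0.1,0,0,0,0,0,0]

```text
clock: 10.23
position: [0.4741, -0.0383, 0.1926]
ee_rot: [-3.132, 0.174, -0.0]
ft_force: [0.6, 12.3, -3.2]
finger_gap: 0.0003
```

carry_out:
  plan: [0,-1,0,0,0,-1,-1,0,0,0,-3,0,0,0,-3,0,0,0,-3,0,0,0,-2,0]

```text
clock: 10.73
position: [0.477, -0.0222, 0.3165]
ee_rot: [3.135, -0.178, 0.007]
ft_force: [-0.2, 0.5, -0.1]
finger_gap: 0.0005
```

carry_out:
  plan: [1.2,0,0,0,2.2,0,0,0,2.2,0,0,0,2.2,0,0,0,1.4,0,0,0,0,0,0,0,0,0,0,0,0,0,0,0]
  fingers: 1

```text
clock: 11.4
position: [0.5668, -0.0324, 0.313]
ee_rot: [3.136, -0.178, -0.001]
ft_force: [0.3, 0.0, -0.5]
finger_gap: 0.0519
```

Run:
```python
from h import *
c,K,W,im=grab("wrist"); s=bot.read_state(); np.savez("wrist5.npz",c=c,K=K,W=W); print(s["position"].round(4),s["ft_force"].round(1),s["finger_gap"])
x=c[120:320,180:380]; x=cv2.resize(x[:,:,::-1],None,fx=2,fy=2,interpolation=cv2.INTER_CUBIC)
o=[x]
c2,K2,W2,_=grab("side");u,v=proj((.55,-.03,.1),K2,W2).astype(int)
o.append(cv2.resize(c2[v-50:v+50,u-50:u+50,::-1],(400,400),interpolation=cv2.INTER_CUBIC))
cv2.imwrite("pics/f.png",np.clip(np.hstack(o)*1.4,0,255).astype(np.uint8))
hsv=cv2.cvtColor(c,cv2.COLOR_RGB2HSV)
m=((hsv[...,1]>90)&(hsv[...,2]>50)).astype(np.uint8);m[:140]=0;m[:,:200]=0;m[:,350:]=0;m[300:]=0
n,l,st,ct=cv2.connectedComponentsWithStats(m);i=1+st[1:,4].argmax();print(st[i],ct[i])
H=np.array(im["hand_eye"]);print("tool",onz(*ct[i],s["position"][2]-.135,K,H),"world",onz(*ct[i],.135,K,W))
```

```text
[ 0.5667 -0.0323  0.313 ] [-0.5 -1.2 -0.3] 0.05612256854178493
[ 244  180   56   57 2482] [271.89564867 207.78162772]
tool [-0.00043592 -0.00148977  0.1780253 ] world [ 0.56642238 -0.0309676   0.135     ]
```

View pics/f.png

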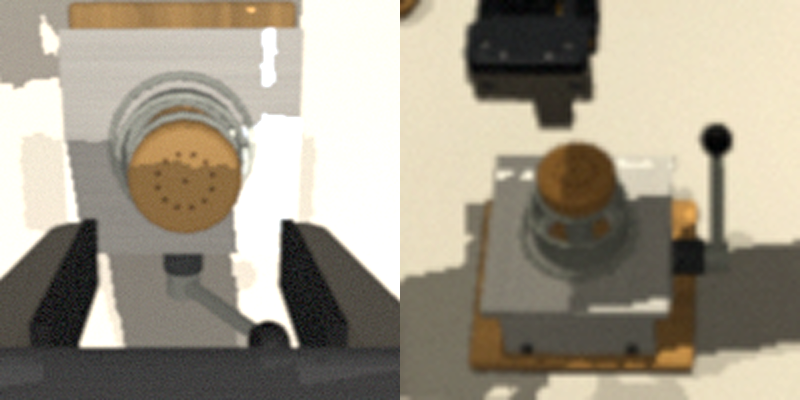

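carry_out:
  plan: [0,-0.15,0,0,0,0,0,0,0,0,0,0,0,0,0,0,0,0,0,0,0,0,0,0]

```text
clock: 12.0
position: [0.5677, -0.0309, 0.3127]
ee_rot: [3.136, -0.178, -0.0]
ft_force: [-1.1, -0.0, 0.4]
finger_gap: 0.0916
```

carry_out:
  plan: [0,0,2,0,0,0,2.5,0,0,0,2.5,0,0,0,2,0,0,0,1,0,0,0,0.5,0,0,0,0,0,0,0,0,0]

```text
clock: 12.67
position: [0.5684, -0.0308, 0.2085]
ee_rot: [-3.137, 0.178, -0.002]
ft_force: [0.5, -0.0, -0.6]
finger_gap: 0.0919
```

carry_out:
  plan: [-0.15,0,0.1,0,0,0,0,0,0,0,0,0,0,0,0,0,0,0,0,0,0,0,0,0,0,0,0,0,0,0,0,0,0,0,0,0,0,0,0,0]
  fingers: 0

```text
clock: 13.5
position: [0.5663, -0.0308, 0.2068]
ee_rot: [3.136, -0.178, 0.0]
ft_force: [-0.8, -0.4, 1.3]
finger_gap: 0.0495
```

carry_out:
  plan: [0,0,0,0,0,0,-0.5,0,0,0,-1,0,0,0,-1.5,0,0,0,-2,0,0,0,-2,0,0,0,-1,0,0,0,0,0]

```text
clock: 14.17
position: [0.5675, -0.0306, 0.2897]
ee_rot: [-3.137, 0.178, -0.008]
ft_force: [0.4, 0.2, -1.0]
finger_gap: 0.0487
```

Run:
```python
from h import *
s=bot.read_state();print(s["position"].round(4),s["ft_force"].round(1),s["finger_gap"])
M=R.from_rotvec(s["ee_rot"]).as_matrix(); print((M.T@(np.array([.516,.299,0])-s["position"])).round(4))
o=[]
for n in("scene","side"):
    c,K,W,im=grab(n); u,v=proj((.55,-.03,.14),K,W).astype(int)
    o.append(cv2.resize(c[v-50:v+50,u-50:u+50,::-1],(400,400),interpolation=cv2.INTER_CUBIC))
cv2.imwrite("pics/g.png",np.clip(np.hstack(o)*1.4,0,255).astype(np.uint8))
```

```text
[ 0.5675 -0.0306  0.2897] [ 0.4  0.2 -1. ] 0.048679556665031966
[-0.0899 -0.3216  0.2893]
```

View pics/g.png

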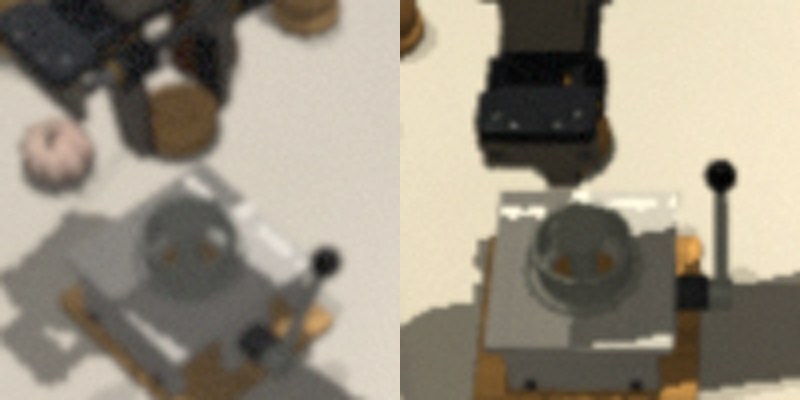

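carry_out:
  plan: [-0.4,-1.5,0,0,-0.7,-2.5,0,0,-1,-3.5,0,0,-1,-3.5,0,0,-1,-3.5,0,0,-1,-3.5,0,0,-1,-3.5,0,0,-1,-3.5,0,0,-0.9,-3.2,0,0,-0.6,-2.5,0,0]

```text
clock: 15.1
position: [0.5135, 0.2869, 0.285]
ee_rot: [3.136, -0.173, -0.005]
ft_force: [0.4, 0.8, -1.6]
finger_gap: 0.0492
```

carry_out:
  plan: [-0.4,-1.5,0,0,0,0,1.5,0,0,0,2.5,0,0,0,3,0,0,0,3,0,0,0,3,0,0,0,2,0,0,0,1,0,0,0,0,0,0,0,0,0]

```text
clock: 15.93
position: [0.513, 0.2994, 0.1262]
ee_rot: [3.136, -0.177, -0.002]
ft_force: [0.4, -0.5, -0.9]
finger_gap: 0.0487
```

Centred over the slate, about 20 mm up. I'll lower it gently.

carry_out:
  plan: [0,0,0.6,0,0,0,0.5,0,0,0,0.3,0,0,0,0.2,0,0,0,0,0,0,0,0,0]

```text
clock: 16.43
position: [0.5133, 0.2994, 0.1108]
ee_rot: [-3.136, 0.178, -0.0]
ft_force: [0.2, 0.1, -0.9]
finger_gap: 0.0488
```

carry_out:
  plan: [0,0,0.1,0,0,0,0.1,0,0,0,0,0,0,0,0,0]

```text
clock: 16.77
position: [0.5133, 0.2994, 0.1086]
ee_rot: [3.137, -0.178, -0.0]
ft_force: [-0.2, -0.1, -0.9]
finger_gap: 0.0491
```

carry_out:
  plan: [0,0,0.1,0,0,0,0,0,0,0,0,0]

```text
clock: 17.02
position: [0.5132, 0.2994, 0.1076]
ee_rot: [3.136, -0.178, -0.0]
ft_force: [0.0, 0.2, -1.0]
finger_gap: 0.0486
```

carry_out:
  plan: [0,0,0.1,0,0,0,0,0,0,0,0,0]

```text
clock: 17.27
position: [0.5132, 0.2994, 0.1066]
ee_rot: [3.136, -0.178, -0.0]
ft_force: [0.5, -0.4, -0.7]
finger_gap: 0.0488
```

carry_out:
  plan: [0,0,0.1,0,0,0,0,0,0,0,0,0]

```text
clock: 17.52
position: [0.5133, 0.2994, 0.1058]
ee_rot: [-3.136, 0.178, -0.0]
ft_force: [-0.3, -1.0, 0.3]
finger_gap: 0.0488
```

carry_out:
  plan: [0,0,0.05,0,0,0,0,0,0,0,0,0]

```text
clock: 17.77
position: [0.5133, 0.2995, 0.1058]
ee_rot: [3.137, -0.178, 0.001]
ft_force: [-0.8, -0.7, 6.0]
finger_gap: 0.049
```

carry_out:
  plan: [0,0,0,0,0,0,0,0,0,0,0,0,0,0,0,0,0,0,0,0,0,0,0,0,0,0,0,0]
  fingers: 1

```text
clock: 18.35
position: [0.5132, 0.2994, 0.1051]
ee_rot: [3.136, -0.178, -0.0]
ft_force: [-0.5, 0.2, 0.8]
finger_gap: 0.0915
```

carry_out:
  plan: [0,0,-1,0,0,0,-2,0,0,0,-3,0,0,0,-3.5,0,0,0,-3.5,0,0,0,-3.5,0,0,0,-2.5,0,0,0,-0.4,0]

```text
clock: 19.02
position: [0.5148, 0.3007, 0.3056]
ee_rot: [-3.131, 0.178, -0.013]
ft_force: [0.3, 0.2, -0.0]
finger_gap: 0.0918
```

carry_out:
  plan: [-0.2,2.8,0,0,0,4,0,0,0,4,0,0,0,4,0,0,0,4,0,0,0,4,0,0,0,4,0,0,0,4,0,0,0,4,0,0,0,3,0,0]
  fingers: 0

```text
clock: 19.85
position: [0.4673, -0.0793, 0.2993]
ee_rot: [3.135, -0.182, -0.0]
ft_force: [0.4, 0.1, 0.6]
finger_gap: 0.0274
```

carry_out:
  plan: [0,2,0,0,0,1,0,0,0,0,0,0,0,0,0,0]

```text
clock: 20.18
position: [0.4651, -0.1049, 0.2991]
ee_rot: [-3.136, 0.177, 0.0]
ft_force: [0.1, 0.3, 0.5]
finger_gap: 0.0011
```

carry_out:
  plan: [0,0,2,0,0,0,3,0,0,0,3,0,0,0,2,0,0,0,0.7,0,0,0,0,0,0,0,0,0]

```text
clock: 20.77
position: [0.4658, -0.1046, 0.1926]
ee_rot: [-3.136, 0.175, -0.001]
ft_force: [1.2, -0.3, 0.2]
finger_gap: 0.0004
```

carry_out:
  plan: [0,-1,0,0,0,-1,0,0,0,-1,0,0,0,-1,0,0,0,-1,0,0,0,-1,0,0,0,-1,0,0,0,-1,0,0,0,-1,0,0,0,0,0,0]

```text
clock: 21.6
position: [0.4751, -0.0136, 0.1918]
ee_rot: [-3.136, 0.172, 0.002]
ft_force: [0.3, 0.4, 0.5]
finger_gap: 0.0007
```

carry_out:
  plan: [0,-0.4,0,0,0,-0.3,0,0,0,-0.3,0,0,0,0,0,0]

```text
clock: 21.93
position: [0.4762, -0.0061, 0.192]
ee_rot: [-3.136, 0.178, 0.001]
ft_force: [0.1, -0.7, -0.7]
finger_gap: 0.0008
```

carry_out:
  plan: [0,-0.2,0,0,0,-0.2,0,0,0,0,0,0]

```text
clock: 22.18
position: [0.4769, -0.0023, 0.1921]
ee_rot: [-3.137, 0.178, 0.0]
ft_force: [-0.4, -0.6, -0.5]
finger_gap: 0.0007
```

carry_out:
  plan: [0,-0.2,0,0,0,-0.2,0,0,0,0,0,0]

```text
clock: 22.43
position: [0.4772, -0.0001, 0.1921]
ee_rot: [3.134, -0.179, -0.001]
ft_force: [-1.3, -6.8, -1.1]
finger_gap: 0.0001
```

carry_out:
  plan: [0,-0.2,0,0,0,0,0,0]

```text
clock: 22.6
position: [0.4772, 0.0003, 0.192]
ee_rot: [3.132, -0.181, -0.002]
ft_force: [-1.1, -11.2, -0.3]
finger_gap: 0.0005
```

The force rises with no further motion, so the lever is at its stop. I'll retract and check.

carry_out:
  plan: [0,1,0,0,0,1,-0.5,0,0,0,-3,0,0,0,-3,0,0,0,-3,0,0,0,-3,0,0,3,0,0,0,3.5,0,0,0,3.5,0,0,0,3,0,0]

```text
clock: 23.43
position: [0.4603, -0.1475, 0.3182]
ee_rot: [3.136, -0.178, 0.003]
ft_force: [0.5, -0.8, 0.3]
finger_gap: 0.0007
```

carry_out:
  plan: [0,3.5,0,0,0,3.5,0,0,0,3,0,0,0,2,0,0,0,0,0,0,0,0,0,0]

```text
clock: 23.93
position: [0.4468, -0.2655, 0.3175]
ee_rot: [-3.136, 0.181, -0.001]
ft_force: [-0.1, 0.6, -0.0]
finger_gap: 0.0004
```

Run:
```python
from h import *
o=[]
for n,p,h in(("scene",(.55,-.03,.08),45),("side",(.55,-.03,.08),45),("side",(.515,.3,.02),45),("side",(.475,-.31,.02),45),):
    c,K,W,im=grab(n); u,v=proj(p,K,W).astype(int)
    o.append(cv2.resize(c[v-h:v+h,u-h:u+h,::-1],(300,300),interpolation=cv2.INTER_CUBIC))
    if p[1]>.2:
        hsv=cv2.cvtColor(c,cv2.COLOR_RGB2HSV); m=((hsv[...,1]>90)&(hsv[...,2]>60)).astype(np.uint8)
        m2=np.zeros_like(m);m2[v-30:v+30,u-30:u+30]=m[v-30:v+30,u-30:u+30]
        q=np.argwhere(m2)[:,::-1].mean(0);print("bread",onz(*q,.034,K,W).round(3))
    if p[1]<-.2: print("spare now",onz(268,132,.03,K,W).round(3))
cv2.imwrite("pics/z.png",np.clip(np.vstack([np.hstack(o[:2]),np.hstack(o[2:])])*1.3,0,255).astype(np.uint8))
s=bot.read_state();print(s["clock"],s["position"].round(3))
```

```text
bread [0.513 0.3   0.034]
spare now [ 0.482 -0.381  0.03 ]
24.1333 [ 0.448 -0.263  0.317]
```

View pics/z.png

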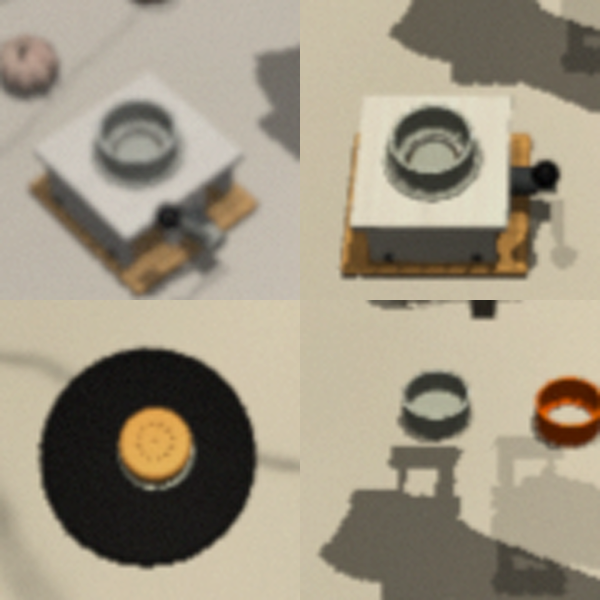

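```bash
python3 -c "
from workcell import bot
print(bot.finish_job())"
```

```text
the job is handed in; nothing more can be done
None
```

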